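# Fit the last-pin adaptor to the bench jack and hold it home

## Task

Swing the lamp arm round to the left until its head no longer hangs over any part of the last jack. Then take the last-pin adaptor with the thick, short pin, put it over the jack's spindle pin-end up, turn it until its hidden keyways drop over the cross pin, and push it down against the ejector spring until it sits flush on the seat. Finish while still gripping it and holding it pushed fully home, with the lamp still clear and everything else on the bench left where it was.

Things in the scene. Friction and masses are not known exactly. Their poses are not given: they have to be found in the camera images.
- lamp_arm (a joint): Angle (rad) of the swing-arm lamp's boom about its upright pillar. Near 0 the head hangs over the jack; it grows as the boom swings clockwise seen from above, taking the head to the left (towards +y), off the jack. Stops at -0.3 and 1.4. Stiff hinge: stays where it is left, needs about 1 N at the grip.
- lamp_grip (a point): Middle of the upright black rubber grip on the lamp's round head: a stem 19 mm in diameter, free from 24 mm below this point to 16 mm above. Beneath are the cream head, 96 mm in diameter (flat cone, underside 69 mm below this point), and the level boom, a 15 mm tube to the pillar, its top 24 mm below this point.
- lamp_hinge (a point): On the upright axis of the lamp arm's hinge, at the height of lamp_grip and 220 mm from it, 2 mm above the hub's cap (hub 34 mm in diameter). The grip moves on a level circle about this point.
- jack_seat (a point): Centre of the flat round seat (68 mm in diameter, 100 mm above the bench) on top of the last jack, a dark cast-iron fixture with a foot of 140 x 110 mm, bolted down. z is up; x runs along the foot. On its +x side the side clamp screw's lug begins 28 mm from the axis and rises 18 mm above the seat; the screw's head ends 70 mm from the axis.
- spindle_top (a point): Centre of the nose of the fixed upright steel spindle on the seat: 28 mm in diameter, 46 mm tall, coned to 23 mm over the top 6 mm. A level cross pin, 8 mm in diameter and 40 mm long, sticks out 6 mm each side, its top 24 mm below this point (22 mm above the seat). It may point any way, unrelated to this point's axes. A sprung ejector 12 mm in diameter stands 14 mm out of the nose.
- adaptor: The last-pin adaptor to fit: a bare metal sleeve, skirt 49 mm in diameter, flat top 58 mm above its underside, then a boss 36 mm in diameter, 3 mm high, and a THICK, SHORT upright pin 16 mm in diameter that ends 78 mm above the underside. About 0.3 kg. Origin: centre of the underside; z up through the pin. Fully home, the underside lies on the jack's seat.
- adaptor_collar (a point): On the adaptor's axis, 42.5 mm above its underside: middle of its knurled collar, 52 mm in diameter, 25 mm high, the place to grip. Pushed down on the ejector the adaptor meets its spring 10 mm above the seat: 5 N there, 10 N when home; let go, it rises again.
- adaptor_bore (a point): Centre of the adaptor's underside: mouth of its blind bore, 30.4 mm in diameter, 50 mm deep. In the bore four keyways, 90 degrees apart, 11.5 mm wide, 24 mm deep from the underside, unseen from outside: within a quarter turn either way one pair comes over the cross pin. Until then the underside rests on the pin, 22 mm above the seat; then it is free to drop 12 mm.
- slim_adaptor: Bystander: another adaptor with the same sleeve and knurled collar, but with a SLIM, LONG pin 10 mm in diameter that ends 90 mm above its underside. Origin: centre of the underside. Leave alone.
- shoe_a: Bystander: white lasted shoe, 280 x 94 x 135 mm, at the left of the bench. Origin under its middle, toe to its +x.
- shoe_b: Bystander: white lasted shoe, 280 x 94 x 135 mm, at the far side of the bench. Origin under its middle, toe to its +x.
- glue_brush: Bystander: flat wooden brush lying on the bench, 210 x 28 x 13 mm, along its x.
- cement_tin: Bystander: closed steel tin, 90 mm in diameter, 110 mm tall. Origin under its middle.
- tape_roll: Bystander: paper tape roll lying flat, 96 mm across, 25 mm high. Origin under its middle.
- glue_bowl: Bystander: empty ceramic bowl, 136 mm across, 60 mm high. Origin under its middle.
- hammer: Bystander: hammer lying along its x, 250 mm long.
Mind the look-alikes: they are no part of the job. Leave any yellow look-alike of the adaptor alone.

How it is judged (in metres and radians):
On the way, in this order (a step that is already met when the one before it is completed fails the run):
1. the lamp's head is swung clear of the jack (horizontal distance between lamp_grip and jack_seat above 0.1 m), for 0.2 s.
2. the adaptor is over the spindle, upright, its underside less than 40 mm above the seat (horizontal distance between adaptor and jack_seat below 0.005 m and angle between adaptor's own z axis and vertical below 0.15 rad and z of adaptor in the frame of jack_seat below 0.04 m), for 0.05 s.
At the end, for the whole second after the job is handed in: Through the last second the fingers hold the thick-pinned adaptor (contact over 3 N) pushed home: its underside within 2.5 mm of the jack's seat, centred within 3 mm, upright within 0.06 rad and still; the lamp grip is more than 100 mm to the side of the jack's axis (horizontal distance between lamp_grip and jack_seat above 0.1 m and horizontal distance between adaptor and jack_seat below 0.003 m and z of adaptor in the frame of jack_seat below 0.0025 m and angle between adaptor's own z axis and vertical below 0.06 rad and contact force between the fingers and adaptor above 3 N and linear speed of adaptor below 0.01 m/s); the arm keeps its last pose, push and grip.
It fails at once if another thing on the bench is moved more than 30 mm (distance of any of slim_adaptor, shoe_a, shoe_b, glue_brush, cement_tin, tape_roll, glue_bowl, hammer from where it was at the start of the episode above 0.03 m).
It also fails if it takes over 72 s, if anything falls off the work surface, if the arm or the gripper's body presses on something with over 40 N, if the wrist force passes 120 N, or if a joint passes its speed limit or range.

## Robot

A 6-joint arm with a two-finger parallel gripper is mounted at the origin on the work surface. World frame = base frame: x ahead of the robot, y to its left, z up, the work surface at z = 0. Lengths are in m, angles in degrees, forces in N, time in s.
With the tool pointing down it reaches from about 0.25 to 0.725 m from the base axis. Payload 9.7 kg.
Tool frame: the origin (TCP) lies at the very end of the fingers, on their centre line; the grasp point (between the pads) lies grasp_offset behind it (grasp_offset is the distance from the TCP to the grasp point, in m); z points along the fingers, y is the line along which they close (so a half turn about z gives the same grasp; the last joint's range is limited). The gripper opens to 85 mm and grips with 20 to 120 N. Pads are 22 mm wide; open, the fingers measure 114 mm over their backs; the gripper's body (76 mm by 85 mm) begins 54 mm behind the grasp point. The pads swing forward as they close: fully open they stand 13 mm farther back than shut.
Start: joints at [-63.541, 4.979, 10.078, 95.1, 0, 90], TCP at [0.245, -0.492, 0.231] pointing down, gripper open.
Joint ranges: [-179.16, 179.16], [-48.56, 103.87], [-65.8, 70.77], [-126.05, 130.52], [-82.76, 87.17], [-180, 180]. Speed limits (degrees/s): [127.2, 127.2, 147.25, 180, 180, 180].

## Interface

Orientations are given as [roll, pitch, yaw] about the fixed x, y, z axes, in that order (R = Rz(yaw) Ry(pitch) Rx(roll)).
In Python, from workcell import get_obs, camera, calibration, job_done, recognise, cut_out, mark_of, grasp_offset gives the robot as it stands.
- The arm moves only by the tool servo_tool, never from a script. Its argument "moves" is a list of rows, each a list of 3 entries, a list of its own where there are three numbers: the turn, a rotation vector about the tool's x, y, z in degrees, then the shift along the tool's x, y, z in m, then the opening in per cent of the stroke, from 0 (shut) to 100 (fully open). In form: [[[ax, ay, az], [x, y, z], claw], ...]. A call has 1 to 12 rows; each row shifts and turns the commanded pose from where the row before left it, along the tool's axes as they then stand; what a row does not reach is not made up. A row lasts 1/10 s, in which the tool goes at most 50 mm and 8.59 degrees, less where a joint would pass 70% of its speed; a pose out of reach is approached as far as the arm can. A call is refused whole if a number of a shift passes 0.05 or a number of a turn 8.59, either way. A call with a gripper value outside its range is refused whole. The fingers move at their own pace and stop on an object; "force" is the grip in N (left out, the last holds). Time passes only in rows, so rows that do not move let the fingers close. It gives the time, the measured TCP pose, the force, the opening and the grip force at its end, in the units of the state.
- get_obs(): the state, without advancing time (a new reading comes with each control period).
- camera(name): name is "scene" or "top" or "wrist"; returns (picture, depth): 384x512x3 uint8, red, green, blue; 384x512 float32, m along the optical axis (not along the pixel's ray), 0 where there is no reading.
- calibration(name): a dict with "camera_matrix" (3x3 intrinsics, pixels), "dist" ([k1, k2, p1, p2, k3] as OpenCV has them; the pictures are not rectified), "R" (3x3) and "t" (3): a world point X has camera coordinates R X + t. Camera axes: x right, y down, z forward; pixel columns grow to the right and rows downward; lengths in m; the calibration is good to about 2 mm. A picture is of the moment at which its call begins: read the wrist's pose just before it. calibration takes no time and is no camera call; for the wrist camera it gives the pose at the moment of the call.
- job_done(): hands the job in; it is judged then, once.
Trained networks look in the newest picture that a camera, given by its name, has taken for a name from the list of things; names that differ only in an ending like _2 or _b are one class to them, and where a whole thing is asked for, a point or a joint stands for the part that bears it (a point fixed in the world has none). Each returns a list of dicts, best first, with "score" (0 to 1); they miss things now and then, are a little off and sometimes report something else, mostly with a low value. They report only what shows in the picture. A call takes as long as a camera call. They do not tell look-alikes from the thing itself.
- recognise(name, camera): "xyz" ([x, y, z] in m, in the coordinates of the camera as it stood for that picture, good to about 4 mm: the middle of the surface that is visible of it).
- cut_out(name, camera): "mask" (384x512 bool, what is visible of it).
- mark_of(name, camera): "xyz" ([x, y, z] in m, in the coordinates of the camera as it stood for that picture, good to about 4 mm: a listed point, or the origin of a listed thing).
The state is a dict: "time": time; "q": joint angles; "qd": joint speeds; "joint_efforts": joint torques, N m; "ee_pos": TCP position; "tcp_rot": TCP orientation; "wrist_force": force on the tool from outside, world axes, zero at the start; "torque": the same for the moment, N m; "opening": finger opening in m; "grasp_force": force on a finger pad.
Only numpy, scipy, OpenCV 4.12 (cv2) and the standard library are available. Lean on these libraries where they do the work, as an engineer would, in place of code of your own. Each camera call takes 0.05 s, during which the arm holds its last target. There are 200 camera calls.

## Working session

There is one attempt and no reset: what is moved stays moved. The work goes in short steps, Python scripts to look and compute and a tool call to move; the robot and the scene stay as the last step left them, time stands still between calls to the robot, and variables do not carry over. Pictures are saved under pics/ and viewed, at most 10 in all, crops included, and the job is handed in when it is done.

Besides the shell and the picture viewer there is one more tool, called after ">>>" as name(argument=value, ...), one argument or row to a line, values as JSON. servo_tool: Moves the arm, as the interface text tells. Its arguments: {"type":"object","properties":{"moves":{"type":"array"},"force":{"type":"number"}},"required":["moves"]}

```bash
mkdir -p pics; cat > h.py <<'E'
import numpy as np, cv2
from workcell import *
def w(p,c):
    return np.array(c["R"]).T@(np.array(p)-np.array(c["t"]))
E
python3 - <<'E'
from h import *
print(get_obs()); print(grasp_offset if not callable(grasp_offset) else grasp_offset())
ims=[]
for cam in ("top","scene"):
    c=calibration(cam); im,d=camera(cam); ims.append(im)
    for n in ["lamp_grip","lamp_hinge","jack_seat","spindle_top","adaptor","adaptor_collar","slim_adaptor","cement_tin","glue_bowl","tape_roll","shoe_a","shoe_b","hammer","glue_brush"]:
        for r in mark_of(n,cam)[:4]:
            p=np.array(r["xyz"]); px=cv2.projectPoints(p.reshape(1,3),np.zeros(3),np.zeros(3),np.array(c["camera_matrix"]),np.array(c["dist"]))[0].ravel()
            print(cam,n,round(r["score"],2),w(p,c).round(3),px.round())
    cv2.imwrite(f"pics/{cam}0.png",im[:,:,::-1])
E
```

```text
{'time': 0.0, 'q': array([-6.35413510e+01,  5.01185472e+00,  1.00345612e+01,  9.50987309e+01,
       -5.01889655e-04,  8.99996130e+01]), 'qd': array([-0.01324448, -0.04694379, -0.04738231, -0.07067274, -0.05487831,
        0.00046792]), 'joint_efforts': array([-4.16048329e-05, -5.20384669e+01,  4.64803791e+01,  1.63753977e-02,
       -8.20728906e-05, -4.88488482e-06]), 'ee_pos': array([ 0.24495251, -0.49219358,  0.23057678]), 'tcp_rot': array([-1.79923976e+02,  5.01375677e-04,  2.64590367e+01]), 'wrist_force': array([ 0.08823634, -0.11183642, -0.32052883]), 'torque': array([0.00340669, 0.05039661, 0.02777939]), 'grasp_force': 0.0, 'opening': 0.08550375617031614}
0.0187
top lamp_grip 0.62 [0.562 0.098 0.316] [216. 180.]
top jack_seat 0.59 [0.55  0.118 0.104] [216. 193.]
top jack_seat 0.41 [ 0.393  0.314 -0.002] [169. 235.]
top spindle_top 0.88 [0.556 0.117 0.146] [215. 190.]
top adaptor 0.57 [ 0.326 -0.335  0.002] [332. 254.]
top adaptor 0.52 [ 0.552 -0.094  0.003] [271. 196.]
top adaptor 0.47 [ 0.467 -0.113 -0.002] [276. 218.]
top adaptor 0.43 [ 0.457 -0.208 -0.001] [300. 220.]
top a
[... 1377 characters left out ...]
slim_adaptor 0.57 [ 0.49  -0.356  0.003] [158. 286.]
scene cement_tin 0.96 [ 0.695 -0.335  0.003] [206. 326.]
scene glue_bowl 0.76 [ 0.325 -0.335 -0.003] [137. 255.]
scene glue_bowl 0.69 [ 0.688 -0.156 -0.007] [257. 292.]
scene glue_bowl 0.51 [ 0.799 -0.065  0.005] [309. 294.]
scene glue_bowl 0.19 [ 0.398  0.312 -0.   ] [295. 188.]
scene tape_roll 0.75 [0.632 0.421 0.   ] [362. 202.]
scene shoe_a 0.89 [ 0.801 -0.064  0.001] [309. 295.]
scene shoe_a 0.7 [0.399 0.308 0.001] [295. 188.]
scene shoe_b 0.89 [ 0.801 -0.064  0.001] [309. 295.]
scene shoe_b 0.7 [0.399 0.308 0.001] [295. 188.]
scene hammer 0.94 [ 0.596 -0.477 -0.004] [138. 335.]
scene glue_brush 0.65 [ 0.688 -0.155 -0.006] [257. 291.]
```

```bash
python3 - <<'E'
import cv2
a=cv2.imread("pics/scene0.png"); cv2.imwrite("pics/s1.png",cv2.resize(a[120:345,90:390],(800,600),interpolation=cv2.INTER_CUBIC))
a=cv2.imread("pics/top0.png"); cv2.imwrite("pics/t1.png",cv2.resize(a[110:290,140:380],(800,600),interpolation=cv2.INTER_CUBIC))
E
```

```text
(no output)
```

View pics/s1.png

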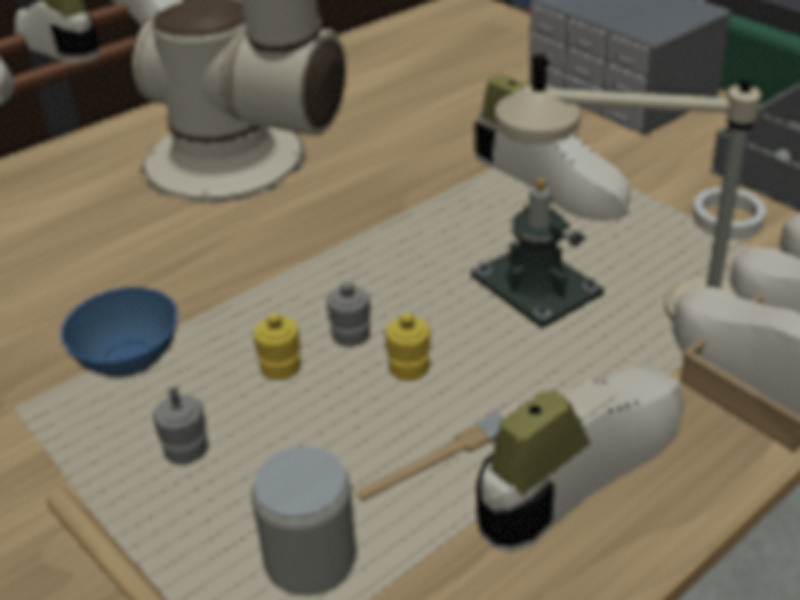

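View pics/t1.png

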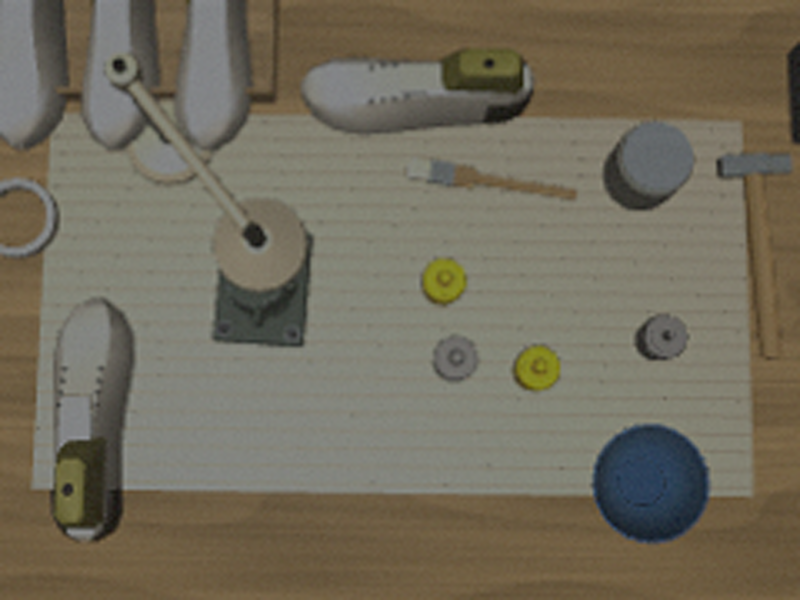

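The scene crop shows the thick-pin grey adaptor at crop (350,312), which is world (0.467,-0.112). It stands between two yellow look-alikes, with the slim one at (180,428). The lamp head hangs over the jack, and the grip is at about (0.564,0.099,0.314). I'll plan the lamp approach now.

```bash
cat >> h.py <<'E'
from scipy.spatial.transform import Rotation as Ro
def plan(way,claw=100,start=None):
    """way: list of (xyz, yaw_deg or None, nrows); tool kept pointing down; prints rows"""
    o=get_obs()
    p=np.array(o["ee_pos"]);R=Ro.from_euler("xyz",o["tcp_rot"],degrees=True)
    if start is not None: p=np.array(start[0],float);R=Ro.from_euler("xyz",[180,0,start[1]],degrees=True)
    for tgt,yaw,n in way:
        y0=R.as_euler("xyz",degrees=True)[2]; yaw=y0 if yaw is None else yaw
        T=Ro.from_euler("xyz",[180,0,yaw],degrees=True); rows=[]; q0=p.copy()
        dy=(yaw-y0+180)%360-180
        for k in range(n):
            want=q0+(np.array(tgt)-q0)*(k+1)/n
            s=R.inv().apply(want-p).round(4)
            Tk=Ro.from_euler("xyz",[180,0,y0+dy*(k+1)/n],degrees=True)
            r=(R.inv()*Tk).as_rotvec(degrees=True).round(1)
            rows.append([[float(v)+0 for v in r],[float(v)+0 for v in s],claw])
            p=p+R.apply(s); R=R*Ro.from_rotvec(r,degrees=True)
        print(str(rows).replace(" ",""))
E
python3 - <<'E'
from h import *
plan([([0.245,-0.492,0.39],None,4),([0.564,0.099,0.39],100,16)])
E
```

```text
[[[0.0,0.0,0.0],[0.0,-0.0001,-0.0397],100],[[0.0,0.0,0.0],[0.0001,-0.0001,-0.0397],100],[[0.0,0.0,0.0],[0.0,-0.0001,-0.0397],100],[[0.0,0.0,0.0],[0.0,-0.0001,-0.0396],100]]
[[[0.0,0.0,-4.6],[0.0343,-0.0242,0.0],100],[[0.0,0.0,-4.6],[0.0361,-0.0213,0.0],100],[[0.0,0.0,-4.6],[0.0378,-0.0184,0.0],100],[[0.0,0.0,-4.6],[0.0391,-0.0153,0.0],100],[[0.0,0.0,-4.6],[0.0402,-0.0121,0.0],100],[[0.0,0.0,-4.6],[0.041,-0.0089,0.0],100],[[0.0,0.0,-4.6],[0.0416,-0.0055,0.0],100],[[0.0,0.0,-4.6],[0.0419,-0.0022,0.0],100],[[0.0,0.0,-4.6],[0.042,0.0012,0.0],100],[[0.0,0.0,-4.6],[0.0417,0.0045,0.0],100],[[0.0,0.0,-4.6],[0.0412,0.0079,0.0],100],[[0.0,0.0,-4.6],[0.0405,0.0112,0.0],100],[[0.0,0.0,-4.6],[0.0394,0.0143,0.0],100],[[0.0,0.0,-4.5],[0.0382,0.0175,0.0],100],[[0.0,0.0,-4.6],[0.0367,0.0205,0.0],100],[[0.0,0.0,-4.6],[0.0349,0.0233,0.0],100]]
```

>>> servo_tool(
  moves=[
    [[0, 0, 0], [0, 0, -0.04], 100],
    [[0, 0, 0], [0, 0, -0.04], 100],
    [[0, 0, 0], [0, 0, -0.04], 100],
    [[0, 0, 0], [0, 0, -0.04], 100],
    [[0, 0, -4.6], [0.034, -0.024, 0], 100],
    [[0, 0, -4.6], [0.036, -0.021, 0], 100],
    [[0, 0, -4.6], [0.038, -0.018, 0], 100],
    [[0, 0, -4.6], [0.039, -0.015, 0], 100],
    [[0, 0, -4.6], [0.04, -0.012, 0], 100],
    [[0, 0, -4.6], [0.041, -0.009, 0], 100],
    [[0, 0, -4.6], [0.042, -0.006, 0], 100],
    [[0, 0, -4.6], [0.042, -0.002, 0], 100],
  ],
)

```text
time: 2.7
ee_pos: [0.4053, -0.1959, 0.3915]
tcp_rot: [180.0, 0.0, 63.4]
wrist_force: [1.0, -0.6, 0.3]
opening: 0.0855
grasp_force: 0.0
```

>>> servo_tool(
  moves=[
    [[0, 0, -4.6], [0.042, 0.001, 0], 100],
    [[0, 0, -4.6], [0.042, 0.005, 0], 100],
    [[0, 0, -4.6], [0.041, 0.008, 0], 100],
    [[0, 0, -4.6], [0.04, 0.011, 0], 100],
    [[0, 0, -4.6], [0.039, 0.014, 0], 100],
    [[0, 0, -4.6], [0.038, 0.018, 0], 100],
    [[0, 0, -4.6], [0.036, 0.02, 0], 100],
    [[0, 0, -4.6], [0.03, 0.02, 0], 100],
    [[0, 0, 0], [0, 0, 0], 100],
  ],
)

```text
time: 3.6
ee_pos: [0.5628, 0.0946, 0.3891]
tcp_rot: [-179.9, -0.0, 100.4]
wrist_force: [-0.1, -1.0, -0.2]
opening: 0.0852
grasp_force: 0.0
```

```bash
python3 - <<'E'
from h import *
o=get_obs(); print(o["q"].round(1),o["ee_pos"],o["tcp_rot"].round(1))
c=calibration("wrist"); im,d=camera("wrist"); cv2.imwrite("pics/w1.png",im[:,:,::-1])
for n in ["lamp_grip"]:
    for r in mark_of(n,"wrist")[:3]: print(n,round(r["score"],2),w(r["xyz"],c).round(3))
    for r in recognise(n,"wrist")[:3]: print(n,round(r["score"],2),w(r["xyz"],c).round(3))
plan([([0.564,0.099,0.304],None,6)])
E
```

```text
[  9.5  16.4  41.9 115.6   0.   89.1] [0.56284165 0.09456395 0.38914383] [-179.9   -0.   100.4]
lamp_grip 0.65 [0.567 0.097 0.316]
lamp_grip 0.63 [0.582 0.123 0.283]
[[[0.0,0.0,0.0],[0.0013,0.0007,0.0145],100],[[0.0,0.0,0.0],[0.0012,0.0007,0.0146],100],[[0.0,0.0,0.0],[0.0013,0.0007,0.0145],100],[[0.0,0.0,0.0],[0.0012,0.0008,0.0146],100],[[0.0,0.0,0.0],[0.0013,0.0007,0.0145],100],[[0.0,0.0,0.0],[0.0012,0.0007,0.0146],100]]
```

View pics/w1.png

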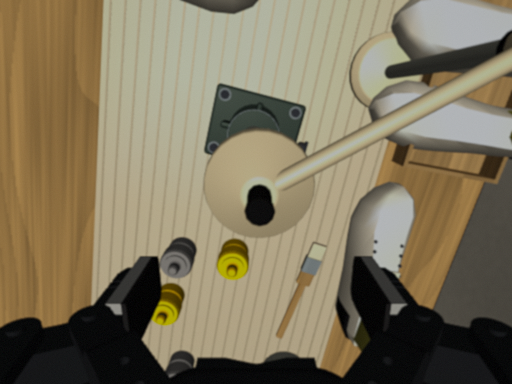

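The wrist picture shows the grip at pixel (260,205) on the cream head, and the network puts it at (0.567,0.097,0.316), which agrees with the earlier value. I'll descend and grip.

>>> servo_tool(
  moves=[
    [[0, 0, 0], [0.003, 0.002, 0.015], 100],
    [[0, 0, 0], [0, 0, 0.015], 100],
    [[0, 0, 0], [0, 0, 0.015], 100],
    [[0, 0, 0], [0, 0, 0.015], 100],
    [[0, 0, 0], [0, 0, 0.015], 100],
    [[0, 0, 0], [0, 0, 0.01], 100],
    [[0, 0, 0], [0, 0, 0], 10],
    [[0, 0, 0], [0, 0, 0], 10],
    [[0, 0, 0], [0, 0, 0], 10],
    [[0, 0, 0], [0, 0, 0], 10],
    [[0, 0, 0], [0, 0, 0], 10],
    [[0, 0, 0], [0, 0, 0], 10],
  ],
  force=30,
)

```text
time: 4.95
ee_pos: [0.5644, 0.0956, 0.3074]
tcp_rot: [179.7, -0.1, 100.1]
wrist_force: [9.1, 5.7, 3.1]
opening: 0.0177
grasp_force: 31.4
```

```bash
python3 - <<'E'
from h import *
o=get_obs(); print(o["opening"],o["grasp_force"],o["wrist_force"])
p=o["ee_pos"]; H=np.array([.733,.237]); r0=p[:2]-H; print(p,np.linalg.norm(r0))
r0=r0/np.linalg.norm(r0)*.22; H=p[:2]-r0
way=[]
for k in range(1,21):
    a=-np.radians(60*k/20); c,s=np.cos(a),np.sin(a)
    q=H+np.array([[c,-s],[s,c]])@r0
    way.append(([*q,p[2]],100.4-60*k/20*0,1))
print(q); plan(way,10)
E
```

```text
0.017697057455953694 31.44895076751709 [9.08574742 5.65176095 3.12422127]
[0.56438708 0.09564483 0.30736503] 0.22002636886932925
[0.52628093 0.31231952]
[[[0.3,-0.1,-0.3],[0.0101,-0.0055,0.0],10]]
[[[0.0,0.0,0.0],[0.0105,-0.0049,0.0],10]]
[[[0.0,0.0,0.0],[0.0106,-0.0043,0.0],10]]
[[[0.0,0.0,0.0],[0.0109,-0.0037,0.0],10]]
[[[0.0,0.0,0.0],[0.0111,-0.0032,0.0],10]]
[[[0.0,0.0,0.0],[0.0112,-0.0026,0.0],10]]
[[[0.0,0.0,0.0],[0.0114,-0.002,0.0],10]]
[[[0.0,0.0,0.0],[0.0114,-0.0015,0.0],10]]
[[[0.0,0.0,0.0],[0.0115,-0.0008,0.0],10]]
[[[0.0,0.0,0.0],[0.0115,-0.0002,0.0],10]]
[[[0.0,0.0,0.0],[0.0115,0.0004,0.0],10]]
[[[0.0,0.0,0.0],[0.0115,0.001,0.0],10]]
[[[0.0,0.0,0.0],[0.0114,0.0016,0.0],10]]
[[[0.0,0.0,0.0],[0.0113,0.0022,0.0],10]]
[[[0.0,0.0,0.0],[0.0112,0.0027,0.0],10]]
[[[0.0,0.0,0.0],[0.011,0.0034,0.0],10]]
[[[0.0,0.0,0.0],[0.0108,0.0039,0.0],10]]
[[[0.0,0.0,0.0],[0.0106,0.0045,0.0],10]]
[[[0.0,0.0,0.0],[0.0104,0.005,0.0],10]]
[[[0.0,0.0,0.0],[0.0101,0.0056,0.0],10]]
```

>>> servo_tool(
  moves=[
    [[0, 0, 0], [0.01, -0.0055, 0], 10],
    [[0, 0, 0], [0.0105, -0.005, 0], 10],
    [[0, 0, 0], [0.0105, -0.0043, 0], 10],
    [[0, 0, 0], [0.011, -0.0037, 0], 10],
    [[0, 0, 0], [0.011, -0.0032, 0], 10],
    [[0, 0, 0], [0.011, -0.0026, 0], 10],
    [[0, 0, 0], [0.0115, -0.002, 0], 10],
    [[0, 0, 0], [0.0115, -0.0015, 0], 10],
    [[0, 0, 0], [0.0115, -0.0008, 0], 10],
    [[0, 0, 0], [0.0115, -0.0002, 0], 10],
  ],
  force=20,
)

```text
time: 5.95
ee_pos: [0.5183, 0.1984, 0.3073]
tcp_rot: [179.6, 0.0, 100.0]
wrist_force: [20.7, 0.8, 1.5]
opening: 0.0178
grasp_force: 31.2
```

>>> servo_tool(
  moves=[
    [[0, 0, 0], [0.0115, 0.0004, 0], 10],
    [[0, 0, 0], [0.0115, 0.001, 0], 10],
    [[0, 0, 0], [0.0115, 0.0016, 0], 10],
    [[0, 0, 0], [0.011, 0.0022, 0], 10],
    [[0, 0, 0], [0.011, 0.0027, 0], 10],
    [[0, 0, 0], [0.011, 0.0034, 0], 10],
    [[0, 0, 0], [0.011, 0.004, 0], 10],
    [[0, 0, 0], [0.0105, 0.0045, 0], 10],
    [[0, 0, 0], [0.0105, 0.005, 0], 10],
    [[0, 0, 0], [0.01, 0.0056, 0], 10],
    [[0, 0, 0], [0, 0, 0], 10],
  ],
)

```text
time: 7.05
ee_pos: [0.5331, 0.3088, 0.3073]
tcp_rot: [179.2, 0.4, 99.8]
wrist_force: [36.2, -14.8, 1.3]
opening: 0.0169
grasp_force: 22.0
```

>>> servo_tool(
  moves=[
    [[0, 0, 0], [0, 0, 0], 100],
    [[0, 0, 0], [0, 0, 0], 100],
    [[0, 0, 0], [0, 0, 0], 100],
    [[0, 0, 0], [0, 0, 0], 100],
    [[0, 0, 0], [0, 0, 0], 100],
    [[0, 0, 0], [0, 0, 0], 100],
    [[0, 0, 0], [0, 0, -0.02], 100],
    [[0, 0, 0], [0, 0, -0.03], 100],
    [[0, 0, 0], [0, 0, -0.03], 100],
    [[0, 0, 0], [0, 0, 0], 100],
  ],
)

```text
time: 8.05
ee_pos: [0.526, 0.3109, 0.3907]
tcp_rot: [179.7, -0.1, 100.1]
wrist_force: [-0.6, 0.5, 0.0]
opening: 0.0854
grasp_force: 0.0
```

```bash
python3 - <<'E'
from h import *
o=get_obs(); print(o["q"].round(1),o["ee_pos"],o["tcp_rot"].round(1),o["wrist_force"])
for cam in ("top","scene"):
    c=calibration(cam); im,d=camera(cam); cv2.imwrite(f"pics/{cam}2.png",im[:,:,::-1])
    for n in ["lamp_grip","jack_seat","spindle_top"]:
        for r in mark_of(n,cam)[:2]: print(cam,n,round(r["score"],2),w(r["xyz"],c).round(3))
plan([([0.467,-0.112,0.39],50,12),([0.467,-0.112,0.21],50,5)])
a=cv2.imread("pics/scene2.png"); cv2.imwrite("pics/s2.png",cv2.resize(a[120:240,240:400],(800,600),interpolation=cv2.INTER_CUBIC))
E
```

```text
[ 30.6  23.3  51.2 117.5   0.  110.5] [0.52599964 0.31094898 0.39069448] [ 1.797e+02 -1.000e-01  1.001e+02] [-0.64591937  0.545705    0.01978389]
top lamp_grip 0.65 [0.531 0.32  0.316]
top jack_seat 0.58 [0.552 0.116 0.106]
top jack_seat 0.53 [ 0.686 -0.156 -0.004]
top spindle_top 0.94 [0.553 0.121 0.147]
top spindle_top 0.59 [ 0.464 -0.114 -0.002]
scene lamp_grip 0.87 [0.532 0.325 0.314]
scene jack_seat 0.91 [0.557 0.12  0.1  ]
scene jack_seat 0.3 [0.632 0.417 0.   ]
scene spindle_top 0.93 [0.557 0.121 0.144]
[[[-0.1,0.0,4.2],[-0.0338,-0.011,-0.0003],100],[[0.0,0.0,4.1],[-0.0346,-0.0084,-0.0004],100],[[0.0,0.0,4.2],[-0.035,-0.006,-0.0004],100],[[0.0,0.0,4.2],[-0.0354,-0.0034,-0.0003],100],[[0.0,0.0,4.2],[-0.0356,-0.0008,-0.0004],100],[[0.0,0.0,4.1],[-0.0355,0.0018,-0.0003],100],[[0.0,0.0,4.2],[-0.0353,0.0044,-0.0004],100],[[0.0,0.0,4.2],[-0.0348,0.0069,-0.0003],100],[[0.0,0.0,4.1],[-0.0343,0.0095,-0.0004],100],[[0.0,0.0,4.2],[-0.0335,0.0118,-0.0003],100],[[0.0,0.0,4.2],[-0.0326,0.0144,-0.0004],100],[[0.0,0.0,4.2],[-0.0314,0.0166,-0.0004],100]]
[[[0.0,0.0,0.0],[0.0,0.0,0.036],100],[[0.0,0.0,0.0],[0.0,0.0,0.036],100],[[0.0,0.0,0.0],[0.0,-0.0001,0.036],100],[[0.0,0.0,0.0],[0.0,0.0,0.036],100],[[0.0,0.0,0.0],[0.0,0.0,0.036],100]]
```

View pics/s2.png

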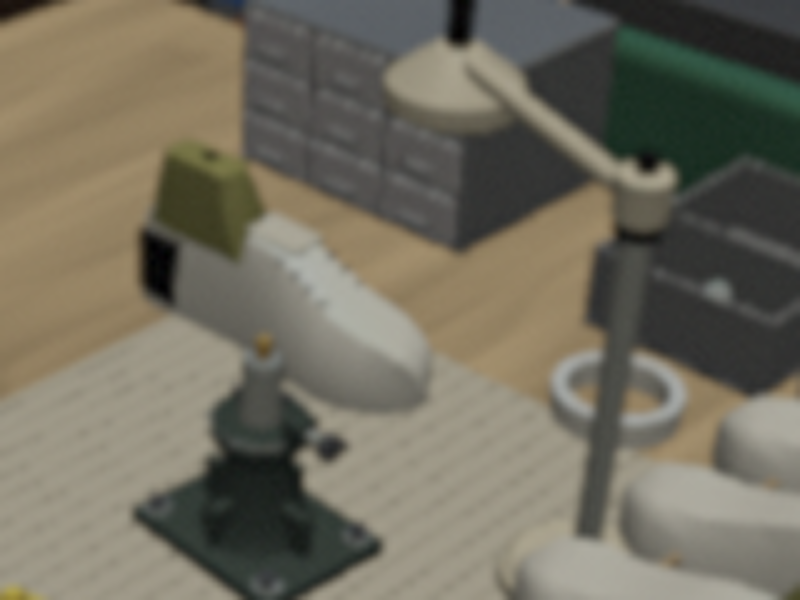

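The lamp now hangs over open bench at crop (455,80), well clear of the jack spindle at crop (263,380). Next I go to the adaptor.

>>> servo_tool(
  moves=[
    [[0, 0, 4.2], [-0.034, -0.011, 0], 100],
    [[0, 0, 4.2], [-0.0345, -0.0085, 0], 100],
    [[0, 0, 4.2], [-0.035, -0.006, 0], 100],
    [[0, 0, 4.2], [-0.0355, -0.0035, 0], 100],
    [[0, 0, 4.2], [-0.0355, -0.001, 0], 100],
    [[0, 0, 4.2], [-0.0355, 0.002, 0], 100],
    [[0, 0, 4.2], [-0.0355, 0.0045, 0], 100],
    [[0, 0, 4.2], [-0.035, 0.007, 0], 100],
    [[0, 0, 4.2], [-0.0345, 0.0095, 0], 100],
    [[0, 0, 4.2], [-0.0335, 0.012, 0], 100],
    [[0, 0, 4.2], [-0.0325, 0.0145, 0], 100],
    [[0, 0, 4.2], [-0.031, 0.0165, 0], 100],
  ],
)

```text
time: 9.65
ee_pos: [0.4656, -0.1135, 0.386]
tcp_rot: [-180.0, 0.0, 49.5]
wrist_force: [0.6, 1.0, -0.1]
opening: 0.0851
grasp_force: 0.0
```

>>> servo_tool(
  moves=[
    [[0, 0, 0], [0, 0, 0.036], 100],
    [[0, 0, 0], [0, 0, 0.036], 100],
    [[0, 0, 0], [0, 0, 0.036], 100],
    [[0, 0, 0], [0, 0, 0.036], 100],
    [[0, 0, 0], [0, 0, 0.03], 100],
    [[0, 0, 0], [0, 0, 0], 100],
  ],
)

```text
time: 10.25
ee_pos: [0.4643, -0.1117, 0.2082]
tcp_rot: [-179.7, 0.2, 49.7]
wrist_force: [0.1, -0.2, 0.9]
opening: 0.0851
grasp_force: 0.0
```

```bash
python3 - <<'E'
from h import *
o=get_obs(); print(o["q"].round(1),o["ee_pos"],o["tcp_rot"].round(1))
c=calibration("wrist"); im,d=camera("wrist"); cv2.imwrite("pics/w3.png",im[:,:,::-1])
for n in ["adaptor","adaptor_collar"]:
    for r in mark_of(n,"wrist")[:4]: print(n,round(r["score"],2),w(r["xyz"],c).round(4))
# depth-based: points at top height of sleeve
K=np.array(c["camera_matrix"]);v,u=np.nonzero(d>0)
n=cv2.undistortPoints(np.stack([u,v],1).astype(float).reshape(-1,1,2),K,np.array(c["dist"])).reshape(-1,2)
P=np.c_[n,np.ones(len(n))]*d[v,u][:,None]; W=(P-np.array(c["t"]))@np.array(c["R"])
for lo,hi in((.052,.0595),(.060,.064),(.074,.082)):
    m=(abs(W[:,2]-(lo+hi)/2)<(hi-lo)/2)&(np.hypot(W[:,0]-.467,W[:,1]+.112)<.04)
    q=W[m]; 
    if len(q)>10:
        (x,y),r=cv2.minEnclosingCircle(q[:,:2].astype(np.float32)*1000); print(lo,hi,len(q),q.mean(0).round(4),round(x,1),round(y,1),round(r,1))
E
```

```text
[-13.5  -5.   -2.4  92.9  -0.  116.8] [ 0.46425504 -0.11167848  0.20816591] [-179.7    0.2   49.7]
adaptor 0.88 [ 0.5601 -0.1008 -0.0008]
adaptor 0.64 [ 0.4665 -0.1142 -0.0012]
adaptor 0.6 [ 0.4561 -0.2061 -0.0013]
adaptor_collar 0.91 [ 0.4578 -0.2076  0.0445]
adaptor_collar 0.77 [ 0.5588 -0.0994  0.0457]
adaptor_collar 0.6 [ 0.4655 -0.1089  0.044 ]
0.052 0.0595 1176 [ 0.468  -0.1087  0.0576] 465.9 -111.2 26.5
0.06 0.064 863 [ 0.467  -0.1102  0.0614] 465.1 -109.4 21.6
0.074 0.082 258 [ 0.4664 -0.1107  0.0774] 465.9 -111.2 8.1
```

View pics/w3.png

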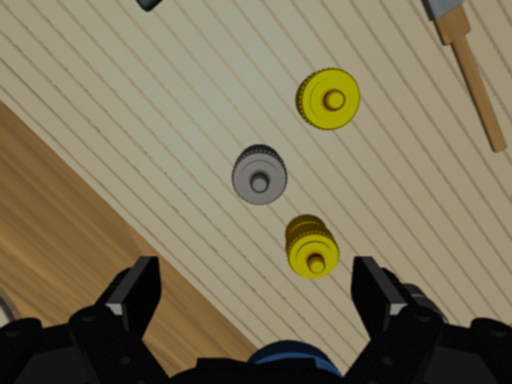

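The wrist picture shows the thick-pin adaptor at (260,178), between the yellow ones at (328,98) and (312,250). Depth confirms a pin radius of 8 mm and a top at 78 mm, with its axis at (0.466,-0.111). I'll descend and grip.

>>> servo_tool(
  moves=[
    [[0, 0, 0], [0.0015, 0.001, 0.03], 100],
    [[0, 0, 0], [0, 0, 0.03], 100],
    [[0, 0, 0], [0, 0, 0.03], 100],
    [[0, 0, 0], [0, 0, 0.03], 100],
    [[0, 0, 0], [0, 0, 0.03], 100],
    [[0, 0, 0], [0, 0, 0.02], 100],
    [[0, 0, 0], [0, 0, 0.014], 100],
    [[0, 0, 0], [0, 0, 0], 100],
  ],
)

```text
time: 11.2
ee_pos: [0.4681, -0.1116, 0.028]
tcp_rot: [-180.0, 0.0, 49.7]
wrist_force: [-0.0, 0.1, 0.2]
opening: 0.0853
grasp_force: 0.0
```

>>> servo_tool(
  moves=[
    [[0, 0, 0], [0, 0, 0], 30],
    [[0, 0, 0], [0, 0, 0], 30],
    [[0, 0, 0], [0, 0, 0], 30],
    [[0, 0, 0], [0, 0, 0], 30],
    [[0, 0, 0], [0, 0, 0], 30],
    [[0, 0, 0], [0, 0, 0], 30],
  ],
  force=70,
)

```text
time: 11.8
ee_pos: [0.469, -0.1118, 0.0303]
tcp_rot: [179.9, -0.1, 49.7]
wrist_force: [-2.0, 1.1, 8.0]
opening: 0.0503
grasp_force: 72.3
```

>>> servo_tool(
  moves=[
    [[0, 0, 0], [0, 0, 0], 85],
    [[0, 0, 0], [0, 0, 0], 85],
    [[0, 0, 0], [0, 0, 0], 85],
    [[0, 0, 0], [-0.001, -0.001, 0.003], 85],
    [[0, 0, 0], [0, 0, 0], 85],
    [[0, 0, 0], [0, 0, 0], 85],
  ],
)

```text
time: 12.4
ee_pos: [0.4664, -0.1117, 0.025]
tcp_rot: [-180.0, 0.0, 49.7]
wrist_force: [-0.2, 0.0, 0.3]
opening: 0.0726
grasp_force: 0.0
```

>>> servo_tool(
  moves=[
    [[0, 0, 0], [0, 0, 0.004], 85],
    [[0, 0, 0], [0, 0, 0], 85],
    [[0, 0, 0], [0, 0, 0], 30],
    [[0, 0, 0], [0, 0, 0], 30],
    [[0, 0, 0], [0, 0, 0], 30],
    [[0, 0, 0], [0, 0, 0], 30],
    [[0, 0, 0], [0, 0, 0], 30],
    [[0, 0, 0], [0, 0, 0], 30],
  ],
  force=70,
)

```text
time: 13.2
ee_pos: [0.467, -0.1119, 0.0218]
tcp_rot: [179.9, -0.0, 49.7]
wrist_force: [-0.4, -0.3, 5.4]
opening: 0.0507
grasp_force: 73.2
```

```bash
python3 - <<'E'
from h import *
o=get_obs(); print(o["ee_pos"],o["tcp_rot"].round(2),o["wrist_force"])
p=o["ee_pos"]
plan([([p[0],p[1],0.215],None,5),([0.555,0.11,0.215],100,10)],30)
E
```

```text
[ 0.46703413 -0.11188618  0.02177221] [ 1.7995e+02 -2.0000e-02  4.9650e+01] [-0.37537362 -0.26931895  5.36478173]
[[[0.1,0.0,0.0],[0.0,0.0,-0.0386],30],[[0.0,0.0,0.0],[0.0,0.0,-0.0387],30],[[0.0,0.0,0.0],[0.0,0.0,-0.0386],30],[[0.0,0.0,0.0],[0.0001,-0.0001,-0.0387],30],[[0.0,0.0,0.0],[0.0,0.0,-0.0386],30]]
[[[0.0,0.0,-5.0],[0.0226,-0.0077,0.0],30],[[0.0,0.0,-5.1],[0.0232,-0.0056,0.0],30],[[0.0,0.0,-5.0],[0.0236,-0.0036,0.0],30],[[0.0,0.0,-5.0],[0.0238,-0.0015,0.0001],30],[[0.0,0.0,-5.1],[0.0239,0.0006,0.0],30],[[0.0,0.0,-5.0],[0.0237,0.0027,0.0],30],[[0.0,0.0,-5.0],[0.0234,0.0047,0.0],30],[[0.0,0.0,-5.1],[0.0229,0.0068,0.0],30],[[0.0,-0.1,-5.0],[0.0222,0.0088,0.0],30],[[0.0,0.0,-5.0],[0.0213,0.0106,0.0],30]]
```

>>> servo_tool(
  moves=[
    [[0, 0, 0], [0, 0, -0.039], 30],
    [[0, 0, 0], [0, 0, -0.039], 30],
    [[0, 0, 0], [0, 0, -0.039], 30],
    [[0, 0, 0], [0, 0, -0.039], 30],
    [[0, 0, 0], [0, 0, -0.039], 30],
    [[0, 0, -5], [0.0225, -0.0075, 0], 30],
    [[0, 0, -5], [0.023, -0.0055, 0], 30],
    [[0, 0, -5], [0.0235, -0.0035, 0], 30],
    [[0, 0, -5], [0.024, -0.0015, 0], 30],
    [[0, 0, -5], [0.024, 0.0005, 0], 30],
    [[0, 0, -5], [0.0235, 0.0025, 0], 30],
    [[0, 0, 0], [0, 0, 0], 30],
  ],
)

```text
time: 14.4
ee_pos: [0.5198, 0.023, 0.2151]
tcp_rot: [-179.9, -0.0, 79.9]
wrist_force: [-0.7, 0.1, -2.0]
opening: 0.0506
grasp_force: 74.0
```

```bash
python3 - <<'E'
from h import *
o=get_obs(); print(o["q"].round(1),o["ee_pos"],o["tcp_rot"].round(2),o["wrist_force"],o["opening"])
c=calibration("wrist"); im,d=camera("wrist"); cv2.imwrite("pics/w4.png",im[:,:,::-1])
for n in ["jack_seat","spindle_top","adaptor","adaptor_collar"]:
    for r in mark_of(n,"wrist")[:3]: print(n,round(r["score"],2),w(r["xyz"],c).round(4))
K=np.array(c["camera_matrix"]);v,u=np.nonzero(d>0)
n=cv2.undistortPoints(np.stack([u,v],1).astype(float).reshape(-1,1,2),K,np.array(c["dist"])).reshape(-1,2)
P=np.c_[n,np.ones(len(n))]*d[v,u][:,None]; W=(P-np.array(c["t"]))@np.array(c["R"])
for lo,hi in((.157,.165),(.143,.149),(.115,.137),(.123,.133),(.096,.104)):
    m=(W[:,2]>lo)&(W[:,2]<hi)&(np.hypot(W[:,0]-.555,W[:,1]-.12)<.045)
    q=W[m]; 
    if len(q)>10:
        (x,y),r=cv2.minEnclosingCircle(q[:,:2].astype(np.float32)*1000); print(lo,hi,len(q),q.mean(0).round(4),round(x,1),round(y,1),round(r,1))
E
```

```text
[  2.5   0.7   3.8  93.2   0.  102.6] [0.51980162 0.02297367 0.21507102] [-1.7989e+02 -1.0000e-02  7.9940e+01] [-0.71930699  0.07353764 -2.04188407] 0.05055150264152757
adaptor 0.57 [ 0.4582 -0.203  -0.0028]
adaptor 0.55 [ 0.5583 -0.1009  0.0025]
adaptor_collar 0.74 [ 0.4585 -0.2076  0.0451]
adaptor_collar 0.62 [0.5174 0.0247 0.235 ]
0.157 0.165 368 [0.5527 0.1188 0.1597] 552.9 118.9 5.9
0.143 0.149 1132 [0.5522 0.1185 0.1459] 552.7 118.8 13.2
0.115 0.137 952 [0.5783 0.1159 0.1191] 565.7 117.4 31.8
0.123 0.133 46 [0.5463 0.1117 0.1278] 553.3 119.6 18.0
0.096 0.104 5297 [0.551  0.1194 0.1002] 556.2 118.1 37.7
```

View pics/w4.png

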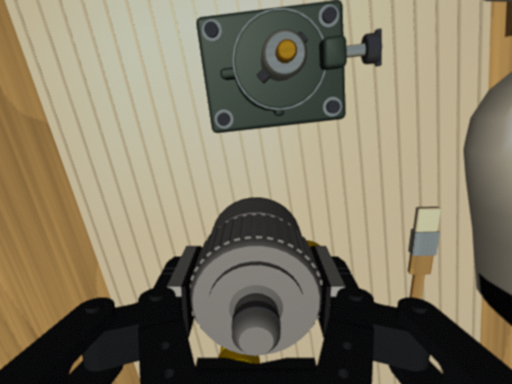

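The picture shows the spindle nose at (285,52) with the cross pin stub at (265,73) and the lug on its right. The adaptor sits squarely in the fingers. Next I measure the adaptor's axis in the hand with the same camera.

```bash
python3 - <<'E'
from h import *
o=get_obs(); p=o["ee_pos"]
c=calibration("wrist"); im,d=camera("wrist")
K=np.array(c["camera_matrix"]);v,u=np.nonzero(d>0)
n=cv2.undistortPoints(np.stack([u,v],1).astype(float).reshape(-1,1,2),K,np.array(c["dist"])).reshape(-1,2)
P=np.c_[n,np.ones(len(n))]*d[v,u][:,None]; W=(P-np.array(c["t"]))@np.array(c["R"])
near=np.hypot(W[:,0]-p[0],W[:,1]-p[1])<.03
for lo,hi in((.267,.276),(.250,.257)):
    q=W[near&(W[:,2]>lo)&(W[:,2]<hi)]
    if len(q)>10:
        (x,y),r=cv2.minEnclosingCircle(q[:,:2].astype(np.float32)*1000); print(lo,len(q),q.mean(0).round(4),q.std(0).round(4),round(x,1),round(y,1),round(r,1))
print(p); plan([([.5525,.119,.215],100,6),([.5525,.119,.17],100,4)],30)
E
```

```text
0.267 2175 [0.5207 0.0249 0.2715] [0.0115 0.0046 0.0018] 521.2 31.5 27.7
0.25 9883 [0.5195 0.0273 0.2539] [0.0149 0.0114 0.0018] 519.3 21.6 29.6
[0.51920747 0.02025174 0.21609601]
[[[0.0,0.0,-3.4],[0.0172,0.0025,0.0002],30],[[0.0,0.0,-3.4],[0.017,0.0034,0.0002],30],[[0.0,0.0,-3.4],[0.0168,0.0045,0.0002],30],[[0.0,0.0,-3.4],[0.0165,0.0055,0.0002],30],[[0.0,0.0,-3.4],[0.0161,0.0064,0.0002],30],[[0.0,0.0,-3.4],[0.0157,0.0074,0.0002],30]]
[[[0.0,0.0,0.0],[0.0,0.0,0.0112],30],[[0.0,0.0,0.0],[0.0,0.0,0.0113],30],[[0.0,0.0,0.0],[0.0,0.0,0.0112],30],[[0.0,0.0,0.0],[0.0,0.0001,0.0113],30]]
```

>>> servo_tool(
  moves=[
    [[0, 0, -3.4], [0.017, 0.0025, 0], 30],
    [[0, 0, -3.4], [0.017, 0.0035, 0], 30],
    [[0, 0, -3.4], [0.017, 0.0045, 0], 30],
    [[0, 0, -3.4], [0.0165, 0.0055, 0], 30],
    [[0, 0, -3.4], [0.016, 0.0065, 0], 30],
    [[0, 0, -3.4], [0.0155, 0.0075, 0], 30],
    [[0, 0, 0], [0, 0, 0], 30],
    [[0, 0, 0], [0, 0, 0], 30],
    [[0, 0, 0], [0, 0, 0], 30],
  ],
)

```text
time: 15.6
ee_pos: [0.5528, 0.1189, 0.2164]
tcp_rot: [-180.0, 0.0, 100.0]
wrist_force: [0.4, 0.0, -1.6]
opening: 0.0502
grasp_force: 74.0
```

```bash
python3 - <<'E'
from h import *
o=get_obs(); print(o["ee_pos"],o["tcp_rot"].round(2),o["q"].round(1),o["wrist_force"])
plan([([.5528,.1190,.19],100,3)],30)
E
```

```text
[0.55275099 0.11889543 0.21635208] [-1.7999e+02  1.0000e-02  9.9990e+01] [12.1  6.8 10.4 93.6 -0.  92.2] [ 0.4165469   0.02616136 -1.5852823 ]
[[[0.0,0.0,0.0],[0.0,0.0,0.0088],30],[[0.0,0.0,0.0],[0.0001,0.0,0.0088],30],[[0.0,0.0,0.0],[0.0,0.0001,0.0088],30]]
```

>>> servo_tool(
  moves=[
    [[0, 0, 0], [0, 0, 0.015], 30],
    [[0, 0, 0], [0, 0, 0.015], 30],
    [[0, 0, 0], [0, 0, 0.012], 30],
    [[0, 0, 0], [0, 0, 0.006], 30],
    [[0, 0, 0], [0, 0, 0.005], 30],
    [[0, 0, 0], [0, 0, 0.004], 30],
    [[0, 0, 0], [0, 0, 0.003], 30],
    [[0, 0, 0], [0, 0, 0], 30],
  ],
)

```text
time: 16.4
ee_pos: [0.5531, 0.1192, 0.1563]
tcp_rot: [180.0, 0.0, 100.1]
wrist_force: [2.0, -0.9, -4.5]
opening: 0.0507
grasp_force: 74.0
```

Passed the nose with little side force. I'll continue down onto the cross pin.

>>> servo_tool(
  moves=[
    [[0, 0, 0], [0, 0, 0.004], 30],
    [[0, 0, 0], [0, 0, 0.004], 30],
    [[0, 0, 0], [0, 0, 0.003], 30],
    [[0, 0, 0], [0, 0, 0.002], 30],
    [[0, 0, 0], [0, 0, 0.001], 30],
    [[0, 0, 0], [0, 0, 0], 30],
  ],
)

```text
time: 17.0
ee_pos: [0.5532, 0.1192, 0.1434]
tcp_rot: [179.9, 0.0, 100.0]
wrist_force: [-0.9, -3.7, 5.7]
opening: 0.0505
grasp_force: 75.0
```

>>> servo_tool(
  moves=[
    [[0, 0, 0], [0, 0, 0.001], 30],
    [[0, 0, -4], [0, 0, 0], 30],
    [[0, 0, -4], [0, 0, 0], 30],
    [[0, 0, -4], [0, 0, 0], 30],
    [[0, 0, -4], [0, 0, 0], 30],
    [[0, 0, -4], [0, 0, 0], 30],
    [[0, 0, -4], [0, 0, 0], 30],
  ],
)

```text
time: 17.7
ee_pos: [0.5537, 0.1194, 0.1433]
tcp_rot: [179.8, 0.1, 124.2]
wrist_force: [0.9, -3.8, 10.7]
opening: 0.0506
grasp_force: 75.1
```

>>> servo_tool(
  moves=[
    [[0, 0, -4], [0, 0, 0.001], 30],
    [[0, 0, -4], [0, 0, 0], 30],
    [[0, 0, -4], [0, 0, 0], 30],
    [[0, 0, -4], [0, 0, 0], 30],
    [[0, 0, -4], [0, 0, 0], 30],
  ],
)

```text
time: 18.2
ee_pos: [0.5537, 0.1195, 0.142]
tcp_rot: [179.9, 0.1, 144.2]
wrist_force: [2.7, -3.0, 3.0]
opening: 0.0505
grasp_force: 74.5
```

>>> servo_tool(
  moves=[
    [[0, 0, 0], [0, 0, 0.001], 30],
    [[0, 0, 0], [0, 0, 0.001], 30],
    [[0, 0, 0], [0, 0, 0.001], 30],
    [[0, 0, 0], [0, 0, 0], 30],
  ],
)

```text
time: 18.6
ee_pos: [0.5541, 0.1193, 0.1411]
tcp_rot: [179.8, 0.2, 144.1]
wrist_force: [-1.7, -4.1, 20.8]
opening: 0.0506
grasp_force: 76.5
```

```bash
python3 - <<'E'
from h import *
o=get_obs(); print(o["ee_pos"],o["tcp_rot"].round(2),o["q"].round(1),o["wrist_force"],o["torque"])
E
```

```text
[0.55405757 0.11934838 0.14107213] [179.79   0.25 144.06] [12.2  6.1  1.3 84.9 -0.  48.1] [-1.722932   -4.11906358 20.768014  ] [-1.1508531   0.54157392  0.30720223]
```

>>> servo_tool(
  moves=[
    [[0, 0, -3], [0, 0, 0], 30],
    [[0, 0, -3], [0, 0, 0], 30],
    [[0, 0, -3], [0, 0, 0], 30],
  ],
)

```text
time: 18.9
ee_pos: [0.5537, 0.1192, 0.1381]
tcp_rot: [180.0, 0.1, 153.2]
wrist_force: [4.1, -4.0, 0.3]
opening: 0.0505
grasp_force: 74.5
```

Force has gone and z fell 3 mm, so it is in the keyway. I'll lower it.

>>> servo_tool(
  moves=[
    [[0, 0, 0], [0, 0, 0.002], 30],
    [[0, 0, 0], [0, 0, 0.002], 30],
    [[0, 0, 0], [0, 0, 0.001], 30],
    [[0, 0, 0], [0, 0, 0], 30],
  ],
)

```text
time: 19.3
ee_pos: [0.5544, 0.1189, 0.135]
tcp_rot: [179.9, 0.3, 153.1]
wrist_force: [2.5, -6.5, 12.8]
opening: 0.0506
grasp_force: 75.7
```

>>> servo_tool(
  moves=[
    [[0, 0, -1.5], [0, 0, 0], 30],
    [[0, 0, -1.5], [0, 0, 0], 30],
    [[0, 0, 0], [0, 0, 0], 30],
  ],
)

```text
time: 19.6
ee_pos: [0.5537, 0.119, 0.133]
tcp_rot: [180.0, 0.1, 156.1]
wrist_force: [5.3, -5.0, 1.5]
opening: 0.0505
grasp_force: 74.4
```

```bash
python3 - <<'E'
from h import *
o=get_obs(); print(o["ee_pos"],o["tcp_rot"].round(2),o["wrist_force"],o["torque"])
c=calibration("scene"); im,d=camera("scene"); cv2.imwrite("pics/s5.png",cv2.resize(im[140:260,220:380,::-1],(800,600),interpolation=cv2.INTER_CUBIC))
E
```

```text
[0.55374718 0.1189955  0.13298123] [1.7998e+02 1.4000e-01 1.5608e+02] [ 5.27630937 -4.98749534  1.45922506] [-1.14868782 -0.89675133  0.06468204]
```

View pics/s5.png

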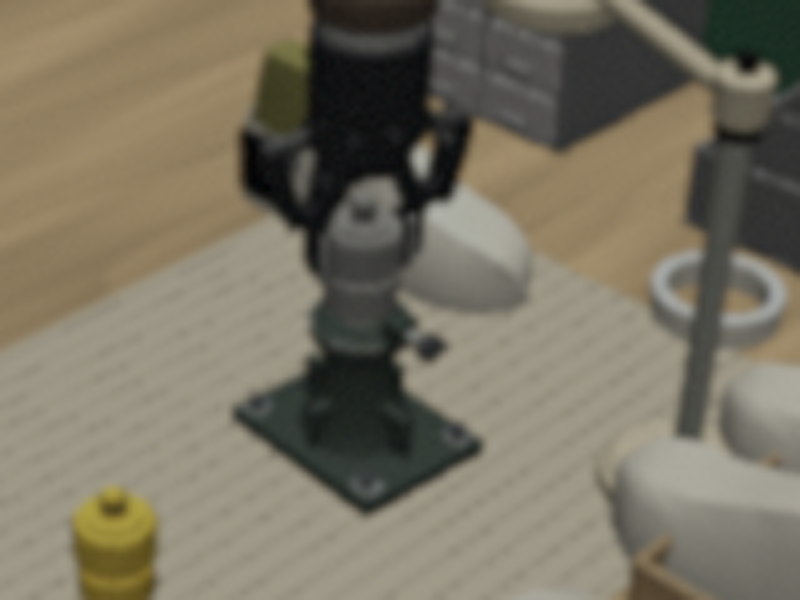

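The adaptor is low on the spindle at crop (365,270), just above the seat and free of the lug. I'll push against the spring, easing the side force.

>>> servo_tool(
  moves=[
    [[0, 0, 0], [-0.0005, -0.0002, 0.002], 30],
    [[0, 0, 0], [0, 0, 0.002], 30],
    [[0, 0, 0], [0, 0, 0.002], 30],
    [[0, 0, 0], [0, 0, 0], 30],
  ],
)

```text
time: 20.05
ee_pos: [0.5539, 0.1189, 0.1269]
tcp_rot: [180.0, 0.1, 156.0]
wrist_force: [4.1, -4.1, 3.7]
opening: 0.0506
grasp_force: 74.6
```

>>> servo_tool(
  moves=[
    [[0, 0, 0], [-0.0005, -0.0002, 0.002], 30],
    [[0, 0, 0], [0, 0, 0.002], 30],
    [[0, 0, 0], [0, 0, 0.001], 30],
    [[0, 0, 0], [0, 0, 0.001], 30],
    [[0, 0, 0], [0, 0, 0], 30],
  ],
)

```text
time: 20.55
ee_pos: [0.554, 0.1188, 0.1218]
tcp_rot: [179.9, 0.1, 156.1]
wrist_force: [-0.8, -3.0, 10.7]
opening: 0.0505
grasp_force: 75.5
```

>>> servo_tool(
  moves=[
    [[0, 0, 0], [0, 0, 0.001], 30],
    [[0, 0, 0], [0, 0, 0.001], 30],
    [[0, 0, 0], [0, 0, 0], 30],
  ],
)

```text
time: 20.85
ee_pos: [0.5542, 0.1188, 0.1217]
tcp_rot: [179.9, 0.2, 156.1]
wrist_force: [-4.4, -4.2, 24.0]
opening: 0.0507
grasp_force: 76.7
```

Hard stop at 0.1217 m, matching the predicted 0.1218 m for home. I'll let it settle and hand in.

>>> servo_tool(
  moves=[
    [[0, 0, 0], [0, 0, 0], 30],
    [[0, 0, 0], [0, 0, 0], 30],
    [[0, 0, 0], [0, 0, 0], 30],
    [[0, 0, 0], [0, 0, 0], 30],
  ],
)

```text
time: 21.25
ee_pos: [0.5542, 0.1188, 0.1217]
tcp_rot: [179.9, 0.2, 156.1]
wrist_force: [-5.4, -2.6, 23.4]
opening: 0.0503
grasp_force: 76.7
```

```bash
python3 - <<'E'
from h import *
o=get_obs(); print(o["ee_pos"],o["wrist_force"],o["grasp_force"])
c=calibration("top"); camera("top")
print([(round(r["score"],2),w(r["xyz"],c).round(3)) for r in mark_of("lamp_grip","top")[:2]])
if 10<o["wrist_force"][2]<40 and abs(o["ee_pos"][2]-.1217)<.001: print(job_done())
E
```

```text
[0.55418106 0.11882839 0.12171542] [-5.39617078 -2.55889955 23.43308101] 76.6897224728018
[(0.68, array([0.534, 0.326, 0.314])), (0.45, array([ 0.795, -0.066, -0.003]))]
the job is handed in; nothing more can be done
None
```

I handed the job in at about 21 s: the lamp is swung about 0.2 m clear, and the thick-pin adaptor is keyed over the cross pin, gripped at about 77 N and pressed onto the jack's seat with about 23 N; the verdict was not reported back.

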